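# Clamp a re-glued carton with the bench trigger clamp

### The arm

A 6-joint arm with a two-finger parallel gripper is mounted at the origin on the work surface. World frame = base frame: x ahead of the robot, y to its left, z up, the work surface at z = 0. Lengths are in m, angles in rad, forces in N, time in s.
With the tool pointing down it reaches from about 0.275 to 1 m from the base axis. Payload 8.4 kg.
Tool frame: the origin (TCP) lies on the centre line of the jaws, within the pads' length; the fingertips stand 17 mm ahead of it and the grasp point (between the pads) lies 2 mm behind it (bot.tcp_to_tips is the z of the fingertips in the tool frame, in m); z points along the fingers, y is the line along which they close (so a half turn about z gives the same grasp; the last joint's range is limited). The gripper opens to 85 mm and grips with 20 to 120 N. Pads are 22 mm wide; open, the fingers measure 114 mm over their backs; the gripper's body (76 mm by 85 mm) begins 54 mm behind the grasp point. The pads swing forward as they close: fully open they stand 13 mm farther back than shut.
Start: joints at [-1.151, 0.353, 1.633, -0, 1.155, -0.002], TCP at [0.256, -0.57, 0.248] pointing down, gripper open.
Joint ranges: [-2.63, 2.63], [-0.92, 2.1], [0.06, 2.66], [-1.3, 4.44], [0, 2.69], [-3.02, 3.02]. Speed limits (rad/s): [2.22, 2.22, 2.79, 3.14, 3.14, 3.14].

### API

Orientations are given as a unit quaternion [x, y, z, w].
In Python, from workcell import bot, hand, kinematics, get_obs, vision, hand_in gives the robot as it stands. The module is installed in compiled form; this text tells all that it offers. Calls block until the motion is done:
- bot.reach(position, orientation): joint-space move of the TCP to a pose.
- bot.servo_line(position, ori=None, velocity=0.15): straight line of the TCP; ori=None keeps the orientation; velocity is the mean speed in m/s.
- bot.goto_joints(angles): joint-space move.
- hand.move_gripper(opening, strength=None): finger opening in m; strength is the grip in N (None keeps the last); returns when the fingers have stopped.
- bot.dwell(seconds).
- kinematics.solve_ik(position, orientation): joint angles nearest the present ones, or None.
- get_obs(): the state.
- vision.read_camera(name): name is "scene" or "top"; returns a dict with "frame" (400x640x3 uint8, red, green, blue), "intrinsics" (3x3 intrinsics, pixels), "dist" ([k1, k2, p1, p2, k3] as OpenCV has them; the pictures are not rectified), "view" (4x4, takes a point from world to camera coordinates). Camera axes: x right, y down, z forward; pixel columns grow to the right and rows downward; lengths in m; the calibration is good to about 2 mm. A picture is of the moment at which its call begins. There is no depth.
A pose or a line that the arm cannot do raises bot.IKError and nothing moves.
- hand_in(): hands the job in; it is judged then, once.
The state is a dict: "time_s": time; "joint_pos": joint angles; "joint_vel": joint speeds; "joint_efforts": joint torques, N m; "position": TCP position; "orientation": TCP orientation; "wrist_force": force on the tool from outside, world axes, zero at the start; "ft_torque": the same for the moment, N m; "gripper_width": finger opening in m; "grip_force": force on a finger pad.
Only numpy, scipy, OpenCV 4.12 (cv2) and the standard library are available. Lean on these libraries where they do the work, as an engineer would, in place of code of your own. Each camera call takes 0.05 s, during which the arm holds its last target. There are 200 camera calls.

### The job

Hold the re-glued food carton in the bench clamp while its glue takes: turn the lock knob clockwise (seen from above) until it clicks past its detent, then pump the trigger against the handle until the sprung pad has pushed the carton home against the backstop and is itself pressed in by 5 to 12 mm; much more would crush the carton. Finish while still holding the trigger squeezed. Move the pad only with the trigger, do not push carton, rod or pad by hand, and leave everything else where it is.

Things in the scene. Friction and masses are not known exactly. Their poses are not given: they have to be found in the camera images.
- clamp: Bench clamp, bolted down: dark steel plate 180 x 375 x 10 mm (x -90..90, y -137..237). Origin on the table under the trigger's pivot; +y is the way its push rod advances (to carton and backstop), z up; at yaw 0 along the world axes. Aluminium cheeks x -16..16, y -52..22, to z 104. Lock knob on the near side at x -50, y 50; its detent housing at x -83, y 50, to z 76.
- handle (a point): Middle of the top of the fixed black handle, clamp x 0, y -25, z 165: an upright post 22 (x) by 14 (y) mm, y -32..-18. The trigger's blade stands in front of it, on its +y side.
- squeeze_mid (a point): Point fixed to the clamp at x 0, y -18, z 140: midway between the handle's back and the front of the fully squeezed trigger. At this height handle and trigger together measure 46 mm along y released (y -32..14), 28 mm squeezed (y -32..-4). Grip from above, closing along the clamp's y; free room all round above z 110.
- trigger (a joint): Trigger angle, rad: 0 released (its spring returns it), 0.34 squeezed on its stop; pivots about the clamp's x at z 90. A full squeeze takes 12 N on the blade, up to 19 N with the pad pressed in; the stop takes any more. Locked, it stops about half-way (0.17). Each full squeeze advances the rod about 6.2 mm (the first 3 to 10); release to below 0.02 so that the pawl takes the next teeth.
- trigger_blade: The part of the trigger that is squeezed: an upright steel bar 20 (x) by 10 (y) mm, from z 113 to z 165 of the clamp, at x 0. Its body's origin is on the pivot at z 90. Released it leans towards +y (centre at y +8 at z 140), squeezed towards the handle (y -8).
- lock_knob (a joint): Angle of the lock knob, rad, growing clockwise seen from above: 0 locked, 1.5 at its end stop. The sprung detent resists (about 0.1 N m) from 0.3 to 0.7, then it clicks and helps on to about 1.1. Above 0.95 the trigger is free. Starts between 0 and 0.2 and stays where it is left.
- knob_grip (a point): On the lock knob's vertical axis at its black grip bar, clamp x -50, y 50, z 113. The bar is 38 long, 12 wide, z 91 to 127; the point's y axis runs along the bar, its x across it (the way to pinch). At joint value 0 the bar lies along the clamp's y. Below it a steel latch arm (z 59 to 69) points along the point's -y.
- rod (a joint): Advance of the push rod, m, 0 to 0.085; starts between 0 and 0.02. A brake of about 10 N holds the rod where the trigger left it; it gives way a little when the pad is pressed in harder (over 14 mm) and the trigger is let go.
- push_rod: The flat steel bar 12 x 8 mm with saw teeth on top (top at z 49) and a round collar 26 mm across near its front end.
- pad (a joint): How far the sprung pad is pressed in against its spring, m: 0 free, 0.020 bottomed. The spring gives 0.7 N per mm, so 5 to 12 mm means 3.5 to 8.4 N on the carton; above 12 N (17 mm) the carton is crushed.
- pad_plate: The square pad, 44 x 44 x 8 mm, steel with a rubber face, on a coil spring at the front of the push rod.
- pad_face (a point): Centre of the pad's rubber face, z 41; it is at the clamp's y = 90 mm + rod advance - pad compression.
- carton: The cardboard food carton, a firm box 100 (its x) by 60 (its y) by 100 mm tall, 0.17 to 0.34 kg, standing loose on the clamp's plate between pad and backstop, 3 to 10 mm short of the backstop, nearly square to it. Origin at the centre of its underside. Pushing it along takes 1 to 2.5 N, so the pad gives 1 to 4 mm before the carton slides.
- carton_face (a point): Point on the carton's face that looks at the pad, 30 mm in front of its middle, level with the pad's centre.
- backstop: The fixed upright aluminium plate 120 x 12 x 85 mm at the far end of the clamp; its face towards the carton is at the clamp's y = 198 mm. Origin at the middle of that face's lower edge.
- small_tin: Bystander: small tin, 54 mm across, 50 tall, on the clamp's plate on the far (+x) side. Origin under its centre, as for all bystanders.
- spare_block: Bystander: wooden block 50 x 70 x 25 mm lying on the clamp's plate on the far (+x) side, near the handle.
- tall_tin: Bystander: tin 74 mm across, 110 tall, left of the clamp.
- flat_tin: Bystander: flat tin 84 mm across, 45 tall, left of the clamp.
- spray_bottle: Bystander: blue bottle 68 mm across, 200 tall, right of the clamp.
- scraper: Bystander: long flat scraper lying on the right.
Mind the look-alikes: they are no part of the job. Leave any turquoise look-alike of the carton alone.

How it is judged:
On the way, in this order (a step that is already met when the one before it is completed fails the run):
1. the lock knob has clicked past its detent (value of joint lock_knob above 0.95 rad), for 0.1 s.
2. the pad, driven by the trigger, touches the carton (contact force between pad_plate and carton above 0.5 N), for 0.1 s.
At the end, for the whole second after the job is handed in: Lock knob past its detent (above 0.95 rad); the gripper still squeezes the trigger (above 0.05 rad, over 2 N on its blade); the pad is pressed in 4 to 14 mm, pressing the carton with 2.5 to 10.5 N; the carton is upright, still and pressed (over 0.5 N) home against the backstop (value of joint lock_knob above 0.95 rad and value of joint trigger above 0.05 rad and contact force between the fingers and trigger_blade above 2 N and value of joint pad between 0.004 and 0.014 m and contact force between pad_plate and carton between 2.5 and 10.5 N and contact force between carton and backstop above 0.5 N and y of carton in the frame of clamp above 0.1655 m and angle between carton's own z axis and vertical below 0.08 rad and linear speed of carton below 0.01 m/s); the arm keeps its last pose, push and grip.
It fails at once if the carton is crushed: the pad presses it with more than 12 N (contact force between pad_plate and carton above 12 N).
It fails at once if the carton is pushed or gripped by the robot (more than 2 N) (contact force between any of the fingers, the arm and carton above 2 N).
It fails at once if the rod or the pad is pushed by the robot instead of the trigger (more than 3 N) (contact force between any of the fingers, the arm and push_rod above 3 N or contact force between any of the fingers, the arm and pad_plate above 3 N).
It fails at once if a bystander is moved by more than 30 mm (distance of any of small_tin, spare_block, tall_tin, flat_tin, spray_bottle, scraper from where it was at the start of the episode above 0.03 m).
It also fails if it takes over 72 s, if anything falls off the work surface, if the arm or the gripper's body presses on something with over 40 N, if the wrist force passes 120 N, or if a joint passes its speed limit or range.

## Working session

There is one attempt and no reset: what is moved stays moved. The work goes in short steps, each a Python script; the robot and the scene stay as the last script left them, time stands still between calls to the robot, and variables do not carry over. Pictures are saved under pics/ and viewed, at most 10 in all, crops included, and the job is handed in when it is done.

```bash
mkdir -p pics; python3 - <<'E'
from workcell import bot,hand,get_obs,vision
import cv2,pickle,numpy as np
for n in("scene","top"):
    r=vision.read_camera(n); cv2.imwrite(f"pics/{n}0.png",r["frame"][:,:,::-1]); pickle.dump(r,open(n+".pkl","wb"))
    print(n,r["intrinsics"].tolist(),np.round(r["view"],3).tolist(),r["dist"])
o=get_obs();print({k:np.round(v,3) for k,v in o.items()})
E
```

```text
scene [[391.6758744934656, 0.0, 323.351773940958], [0.0, 391.6758744934656, 191.59320436870527], [0.0, 0.0, 1.0]] [[0.629, 0.777, 0.012, -0.344], [0.612, -0.485, -0.625, -0.26], [-0.48, 0.4, -0.781, 1.528], [0.0, 0.0, 0.0, 1.0]] [-0.01219044  0.          0.          0.          0.        ]
top [[439.5166384672488, 0.0, 325.94087806658183], [0.0, 439.5166384672488, 205.61656444168898], [0.0, 0.0, 1.0]] [[-0.005, -1.0, 0.017, 0.009], [-0.987, 0.002, -0.158, 0.572], [0.158, -0.018, -0.987, 1.186], [0.0, 0.0, 0.0, 1.0]] [0.03516041 0.         0.         0.         0.        ]
{'time_s': np.float64(0.1), 'joint_pos': array([-1.151,  0.354,  1.634,  0.   ,  1.155, -0.002]), 'joint_vel': array([-0.   , -0.002, -0.003,  0.001,  0.001, -0.002]), 'joint_efforts': array([-1.0000e-03, -6.0636e+01, -3.4282e+01, -0.0000e+00,  4.0000e-03,
        0.0000e+00]), 'position': array([ 0.256, -0.57 ,  0.248]), 'orientation': array([ 0.978,  0.209, -0.   , -0.001]), 'wrist_force': array([ 0.411, -0.214,  0.107]), 'ft_torque': array([-0.036, -0.001,  0.009]), 'grip_force': np.float64(0.0), 'gripper_width': np.float64(0.085)}
```

View pics/scene0.png

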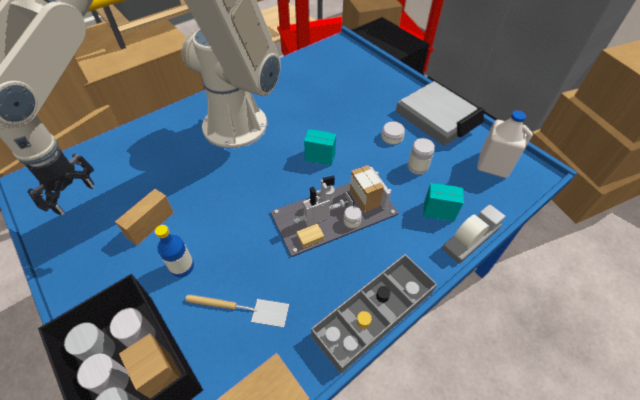

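View pics/top0.png

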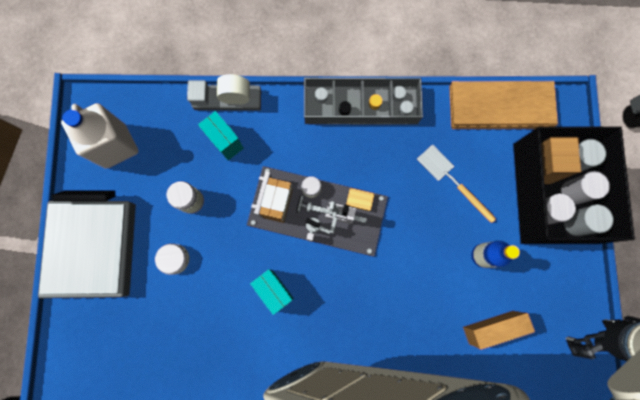

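The top view shows the clamp plate at about (248–390, 170–255), with its +y to the left. The knob is near (315,237) and the carton near (272,197).

```bash
cat > h.py <<'E'
import numpy as np,cv2
def ray(r,px):
    p=cv2.undistortPoints(np.float64(px).reshape(-1,1,2),r["intrinsics"],np.float64(r["dist"])).reshape(-1,2)
    V=np.array(r["view"]);R,t=V[:3,:3],V[:3,3]
    return -R.T@t, np.c_[p,np.ones(len(p))]@R
def plane(r,px,z):
    c,d=ray(r,px); return (c+d*((z-c[2])/d[:,2])[:,None])[:,:2]
def proj(r,P):
    V=np.array(r["view"]);return cv2.projectPoints(np.float64(P).reshape(-1,1,3),cv2.Rodrigues(V[:3,:3])[0],V[:3,3],r["intrinsics"],np.float64(r["dist"]))[0].reshape(-1,2)
E
python3 - <<'E'
import pickle,cv2,numpy as np
from h import *
r=pickle.load(open("top.pkl","rb"));f=r["frame"]
hsv=cv2.cvtColor(f,cv2.COLOR_RGB2HSV)
m=((hsv[:,:,1]<90)&(hsv[:,:,2]<130)).astype(np.uint8)*255
w=np.zeros_like(m);w[160:262,240:400]=1;m*=w
m=cv2.morphologyEx(m,cv2.MORPH_OPEN,np.ones((3,3)))
cs=max(cv2.findContours(m,cv2.RETR_EXTERNAL,cv2.CHAIN_APPROX_NONE)[0],key=cv2.contourArea)
P=plane(r,cs[:,0,:],0.01)
hull=cv2.convexHull(np.float32(P));rect=cv2.minAreaRect(hull);print(rect);print(cv2.boxPoints(rect))
c=cv2.resize(f[155:265,235:405],None,fx=4.7,fy=4.7,interpolation=cv2.INTER_CUBIC)[:,:,::-1].copy()
cv2.drawContours(c,[((cs-[235,155])*4.7).astype(int)],-1,(0,255,0),1)
cv2.imwrite("pics/topc.png",c)
E
```

```text
((0.5764113664627075, 0.07830283790826797), (0.2734493911266327, 0.17598935961723328), 76.01788330078125)
[[ 0.4579886  -0.03310968]
 [ 0.6287636  -0.07563207]
 [ 0.6948341   0.18971536]
 [ 0.5240591   0.23223774]]
```

View pics/topc.png

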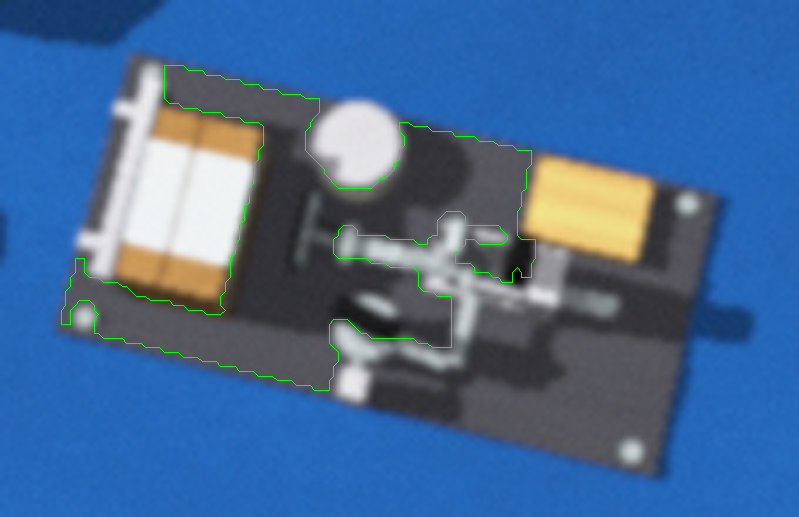

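The crop shows the whole plate, with corners at about (132,55), (722,197), (662,475) and (60,330). The knob bar is at (370,315), the detent housing at (352,385), the handle at (520,255), and the carton is just short of the backstop.

```bash
python3 - <<'E'
import pickle,cv2,numpy as np
from h import *
r=pickle.load(open("top.pkl","rb"));s=pickle.load(open("scene.pkl","rb"))
c=np.array([(132,55),(722,197),(662,475),(60,330)])
px=(c+.5)/4.7-.5+[235,155]
W=plane(r,px,0.01);M=np.array([(90,237),(90,-137),(-90,-137),(-90,237)])/1e3
def fit(M,W):
    a,b=M-M.mean(0),W-W.mean(0);th=np.arctan2((a[:,0]*b[:,1]-a[:,1]*b[:,0]).sum(),(a*b).sum())
    R=np.array([[np.cos(th),-np.sin(th)],[np.sin(th),np.cos(th)]]);t=W.mean(0)-R@M.mean(0);return th,R,t
th,R,t=fit(M,W);print(th,t);print((W-(M@R.T+t))*1e3)
np.savez("clamp.npz",th=th,t=t)
def cw(p): p=np.array(p,float)/1e3;q=R@p[:2]+t;return [*q,p[2]]
pts=[cw(p) for p in [(90,237,10),(90,-137,10),(-90,-137,10),(-90,237,10),(0,-25,165),(0,13,165),(-50,50,127),(-50,69,127),(-50,31,127),(-83,50,76),(0,198,85),(0,90,63)]]
ims=[]
for rr,o,f in((r,(235,155),4.7),(s,(262,155),5.5)):
    w=170 if rr is r else 145
    im=cv2.resize(rr["frame"][o[1]:o[1]+110,o[0]:o[0]+w],None,fx=f,fy=f,interpolation=cv2.INTER_CUBIC)[:,:,::-1].copy()
    for p in proj(rr,pts): cv2.drawMarker(im,tuple(int(v) for v in (p-o+.5)*f-.5),(0,0,255),cv2.MARKER_CROSS,12,1)
    ims.append(cv2.resize(im,(560,int(560*im.shape[0]/im.shape[1])))[:300] if 0 else im[:, :800])
h=[cv2.resize(i,None,fx=.58 if k==0 else .5,fy=.58 if k==0 else .5) for k,i in enumerate(ims)]
cv2.imwrite("pics/chk.png",ims[1])
cv2.imwrite("pics/chkt.png",ims[0])
E
```

```text
-0.24017791233642932 [ 0.55221464 -0.02002426]
[[-1.33467285  1.63114882]
 [-2.6304409   0.38603232]
 [ 1.88281181 -1.3829755 ]
 [ 2.08230194 -0.63420564]]
```

View pics/chk.png

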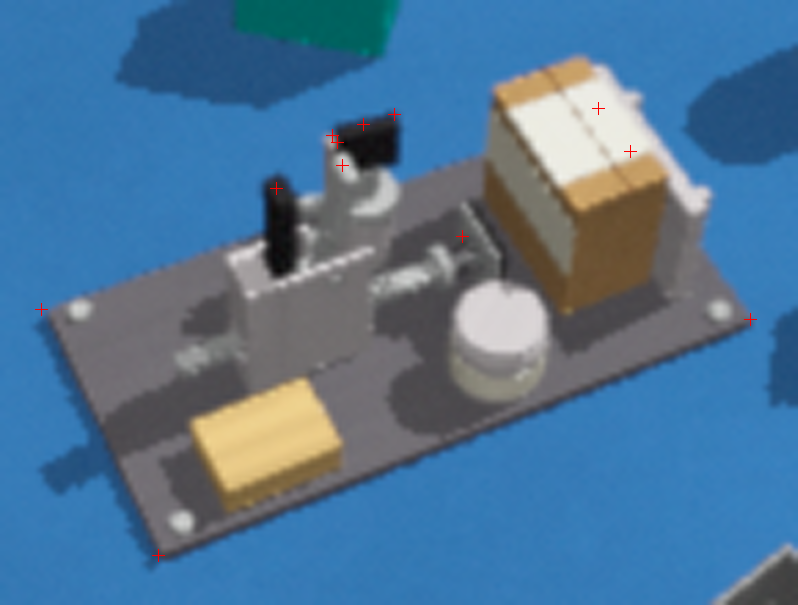

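View pics/chkt.png

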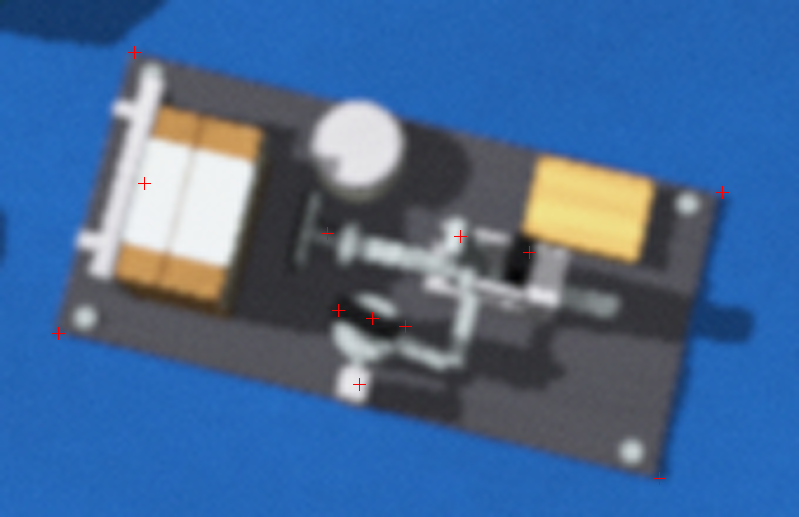

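Reprojecting the clamp fit onto both images agrees to about 2 mm: handle, knob and corners line up. In the top crop the knob bar is turned about 0.1–0.2 rad clockwise. Next is the knob.

```bash
cat >> h.py <<'E'
from scipy.spatial.transform import Rotation as Rn
d=np.load("clamp.npz");th=float(d["th"]);t=d["t"]
def cw(p):
    c,s=np.cos(th),np.sin(th);p=np.array(p,float)/1e3
    return [c*p[0]-s*p[1]+t[0],s*p[0]+c*p[1]+t[1],p[2]]
def q(a):
    y=np.array([np.cos(a),np.sin(a),0]);z=np.array([0,0,-1.])
    return Rn.from_matrix(np.c_[np.cross(y,z),y,z]).as_quat()
def show(n=""):
    from workcell import get_obs
    o=get_obs();print(n,*(k+str(np.round(o[k],3)) for k in("time_s","position","wrist_force","ft_torque","gripper_width","grip_force")))
E
python3 - <<'E'
from h import *
from workcell import *
k0=0.12
for off in(0,np.pi):
    J=[kinematics.solve_ik(cw((-50,50,118)),q(th+off-k)) for k in(k0,.6,1.35)]
    print(off,[None if j is None else np.round(j,2) for j in J])
    if all(j is not None for j in J) and J[0][5]*J[2][5]<99 and abs(J[2][5]-J[0][5])<2: best=off;
    if all(j is not None for j in J) and max(abs(j[5]) for j in J)<2.7 and abs(J[2][5]-J[0][5])<2: o=off;break
print("off",o)
p=get_obs()["position"]
bot.servo_line([p[0],p[1],.36],velocity=.3)
bot.reach(cw((-50,50,300)),q(th+o-k0))
hand.move_gripper(.05,40)
bot.servo_line(cw((-50,50,118)),velocity=.15); show("down")
hand.move_gripper(.0,40); show("grip")
cur=k0
for k in np.linspace(k0,1.35,8)[1:]:
    bot.servo_line(cw((-50,50,118)),q(th+o-k)); show(f"{k:.2f}")
r=vision.read_camera("top");im=cv2.resize(r["frame"][155:265,235:405],None,fx=4.7,fy=4.7,interpolation=cv2.INTER_CUBIC)[:,:,::-1];cv2.imwrite("pics/k1.png",im)
E
```

```text
0 [array([ 0.08,  0.36,  1.97, -0.  ,  0.81,  0.44]), array([ 0.08,  0.36,  1.97, -0.  ,  0.81,  0.92]), array([ 0.08,  0.36,  1.97, -0.  ,  0.81,  1.67])]
off 0
down time_s4.8 position[0.516 0.04  0.119] wrist_force[-0.18  -0.902  0.667] ft_torque[ 0.018 -0.004  0.009] gripper_width0.05 grip_force0.0
grip time_s5.225 position[0.517 0.04  0.119] wrist_force[ 4.171 -2.995  0.746] ft_torque[-0.433 -0.496  0.006] gripper_width0.012 grip_force43.697
0.30 time_s5.55 position[0.517 0.04  0.119] wrist_force[ 3.631 -1.192  6.936] ft_torque[-0.185 -0.372 -0.023] gripper_width0.011 grip_force44.493
0.47 time_s5.875 position[0.516 0.041 0.119] wrist_force[1.805 0.868 6.74 ] ft_torque[ 0.236 -0.103 -0.039] gripper_width0.011 grip_force44.701
0.65 time_s6.2 position[0.516 0.041 0.119] wrist_force[0.668 4.158 7.793] ft_torque[0.895 0.037 0.092] gripper_width0.011 grip_force44.894
0.82 time_s6.525 position[0.516 0.042 0.119] wrist_force[0.253 6.405 9.812] ft_torque[ 1.154  0.247 -0.088] gripper_width0.011 grip_force45.092
1.00 time_s6.85 position[0.516 0.042 0.119] wrist_force[-1.257  9.031  9.811] ft_torque[ 1.741  0.417 -0.127] gripper_width0.011 grip_force45.211
1.17 time_s7.175 position[0.515 0.042 0.119] wrist_force[-2.486 12.028 11.281] ft_torque[ 2.313  0.471 -0.02 ] gripper_width0.011 grip_force45.289
1.35 time_s7.5 position[0.515 0.043 0.119] wrist_force[-2.871 14.248 10.763] ft_torque[2.881 0.523 0.039] gripper_width0.011 grip_force45.301
```

The knob turned fully; the detent torque rose, then reversed past 0.7. The side force says the clamp sits about 1 mm further in x and 3 mm further in y than estimated, so I'll correct for that, release, and go to the trigger.

```bash
python3 - <<'E'
import numpy as np
d=np.load("clamp.npz");np.savez("clamp.npz",th=d["th"],t=d["t"]+[0.0005,0.003])
E
cat >> h.py <<'E'
def snap(n):
    import pickle
    from workcell import vision
    for c in("scene","top"): pickle.dump(vision.read_camera(c),open(f"{n}_{c}.pkl","wb"))
E
python3 - <<'E'
from h import *
from workcell import *
import pickle
hand.move_gripper(.05); show("rel")
p=get_obs()["position"]; bot.servo_line([p[0],p[1],.26],velocity=.2)
hand.move_gripper(.08,40)
bot.reach(cw((0,-18,240)),q(th-np.pi/2))
bot.servo_line(cw((0,-18,142)),velocity=.12); show("at")
snap("p0")
hand.move_gripper(0,40); show("sq1"); snap("s1")
hand.move_gripper(.076); show("rel1"); snap("p1")
a,b=[pickle.load(open(f"p1_{c}.pkl","rb"))["frame"] for c in("scene","top")]
A=cv2.resize(a[155:265,262:407],None,fx=5,fy=5,interpolation=cv2.INTER_CUBIC)[:300*2]
B=cv2.resize(b[165:265,235:395],None,fx=5,fy=5,interpolation=cv2.INTER_CUBIC)
cv2.imwrite("pics/a1.png",A[:,:,::-1]);cv2.imwrite("pics/b1.png",B[:,:,::-1])
E
```

```text
rel time_s8.008 position[0.515 0.04  0.118] wrist_force[ 0.029  0.713 -0.451] ft_torque[ 0.003 -0.029 -0.021] gripper_width0.05 grip_force0.0
at time_s10.675 position[ 0.549 -0.034  0.143] wrist_force[-0.397  0.008  0.716] ft_torque[ 0.047 -0.007  0.044] gripper_width0.08 grip_force0.0
sq1 time_s11.3 position[ 0.55  -0.034  0.144] wrist_force[-1.704  3.535 13.969] ft_torque[ 1.88  -0.041 -0.061] gripper_width0.029 grip_force42.026
rel1 time_s11.917 position[ 0.548 -0.035  0.142] wrist_force[-0.721 -0.453 -0.189] ft_torque[-0.015  0.036  0.095] gripper_width0.076 grip_force0.0
```

View pics/a1.png

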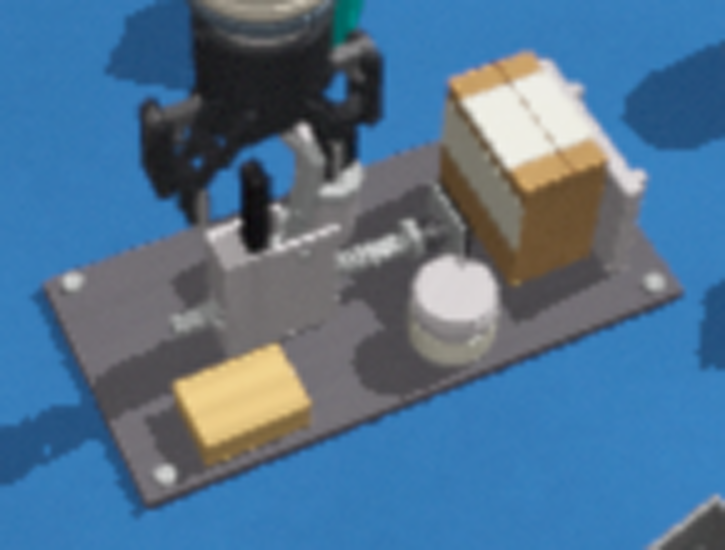

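View pics/b1.png

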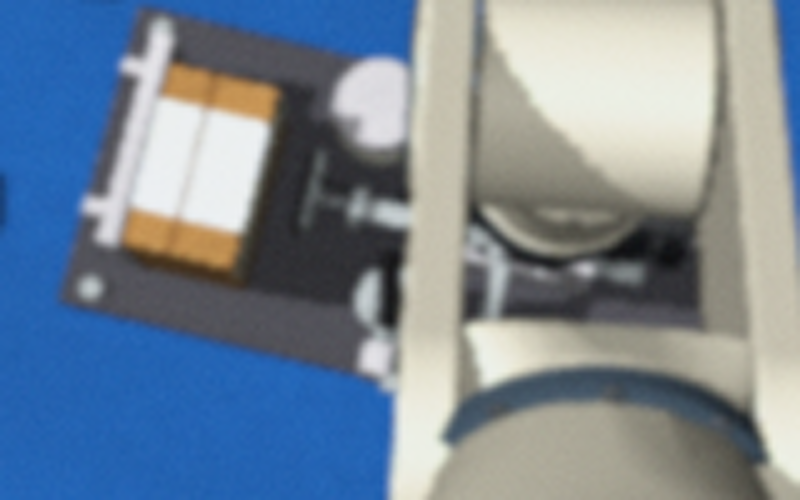

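The first squeeze bottomed at 29 mm width and released cleanly. Pad and collar stay visible in both views: top crop pad (315,190), collar (358,205); scene crop collar (412,235). Next I'll rectify the rod strip to measure the rod and the pad gap.

```bash
cat >> h.py <<'E'
def strip(r,z,x0,x1,y0=50,y1=170,n=2):
    ys=np.arange(y0,y1,1/n);xs=np.arange(x0,x1,1/n)
    P=[cw((x,y,z)) for x in xs for y in ys]
    m=proj(r,P).reshape(len(xs),len(ys),2).astype(np.float32)
    return cv2.remap(r["frame"],m[...,0],m[...,1],cv2.INTER_CUBIC)
E
python3 - <<'E'
from h import *
import pickle
rows=[]
for n in("p0","s1","p1"):
    r=pickle.load(open(n+"_top.pkl","rb"));rows.append(strip(r,55,-25,25))
for n in("p0","s1","p1"):
    r=pickle.load(open(n+"_scene.pkl","rb"));rows.append(strip(r,55,-25,25))
im=np.vstack(rows);im=cv2.resize(im,(720,600))[:,:,::-1].copy()
for y in range(50,170,10):cv2.line(im,((y-50)*6,0),((y-50)*6,6 if y%50 else 600),(0,0,255),1)
cv2.imwrite("pics/st.png",im)
E
```

```text
(no output)
```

View pics/st.png

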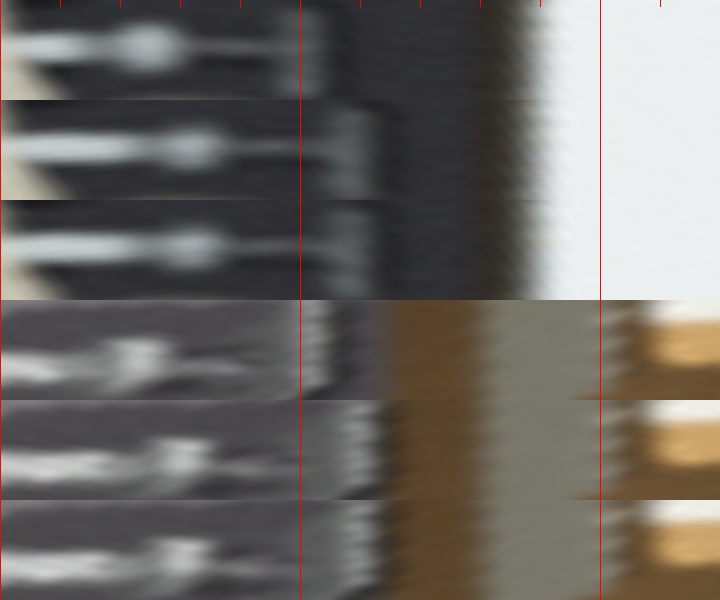

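Strip result (top rows): collar y ≈ 74.5→82, pad band 96–104→104–112. So the rod started at about 14 mm and is now about 21.5. I need about 56.5, so roughly 5.6 more pumps, and I'll track collar and pad as I go.

```bash
cat >> h.py <<'E'
def peak(pr,ys,lo,hi):
    k=(ys>=lo)&(ys<=hi);p=cv2.GaussianBlur(pr.reshape(1,-1),(0,0),3).ravel();i=np.flatnonzero(k)[p[k].argmax()]
    s=slice(max(i-12,0),i+13);w=np.clip(pr[s]-pr[s].min(),0,None);return (w*ys[s]).sum()/w.sum()
def meas(n,adv):
    import pickle
    r=pickle.load(open(f"{n}_top.pkl","rb"));g=strip(r,55,-25,25).astype(np.float32).mean(2)
    ys=np.arange(50,170,.5);xs=np.arange(-25,25,.5)
    c=g[(abs(xs)>6)&(abs(xs)<12)].mean(0);p=g[(abs(xs)>10)&(abs(xs)<21)].mean(0)
    c,p=np.float32(c),np.float32(p)
    C=peak(c,ys,68+adv,81+adv);P=peak(p,ys,C+18,C+30)
    car=g[(abs(xs)<20)].mean(0);E=ys[np.argmax(car>130)] if 0 else ys[120:][np.argmax(car[120:]>130)]
    print(n,"collar %.1f pad %.1f gap %.1f carton edge %.1f"%(C,P,P-C,E));return C
E
python3 - <<'E'
from h import *
from workcell import *
C0=meas("p0",0);C=meas("s1",7);C=meas("p1",7)
for i in(2,3,4):
    hand.move_gripper(0,40);show();hand.move_gripper(.076);snap(f"p{i}");C=meas(f"p{i}",C-C0+6)
show()
E
```

```text
p0 collar 74.2 pad 99.3 gap 25.1 carton edge 138.5
s1 collar 81.3 pad 107.4 gap 26.1 carton edge 138.5
p1 collar 81.3 pad 107.4 gap 26.1 carton edge 138.5
 time_s12.517 position[ 0.55  -0.034  0.144] wrist_force[-1.91   3.661 13.331] ft_torque[1.95  0.017 0.034] gripper_width0.029 grip_force41.878
p2 collar 87.5 pad 113.6 gap 26.1 carton edge 138.5
 time_s13.633 position[ 0.55  -0.034  0.144] wrist_force[-1.367  4.353 13.368] ft_torque[ 1.976 -0.044 -0.006] gripper_width0.029 grip_force41.889
p3 collar 94.1 pad 119.9 gap 25.8 carton edge 138.5
 time_s14.75 position[ 0.55  -0.034  0.144] wrist_force[-2.235  3.407 14.437] ft_torque[ 1.916 -0.028 -0.006] gripper_width0.029 grip_force41.914
p4 collar 100.0 pad 126.4 gap 26.4 carton edge 138.5
 time_s15.367 position[ 0.548 -0.035  0.142] wrist_force[ 0.396  0.099 -0.287] ft_torque[0.001 0.02  0.085] gripper_width0.076 grip_force0.0
```

```bash
python3 - <<'E'
from h import *
from workcell import *
C=100.0;C0=74.2
for i in(5,6):
    hand.move_gripper(0,40);snap(f"s{i}");meas(f"s{i}",C-C0+6);show();hand.move_gripper(.076);snap(f"p{i}");C=meas(f"p{i}",C-C0+6)
import pickle
rows=[strip(pickle.load(open(f"{n}_{c}.pkl","rb")),55,-25,25,80,200) for c in("top","scene") for n in("p4","p5","p6")]
cv2.imwrite("pics/st2.png",cv2.resize(np.vstack(rows),(720,600))[:,:,::-1])
E
```

```text
s5 collar 106.1 pad 130.9 gap 24.8 carton edge 140.0
 time_s15.967 position[ 0.55  -0.034  0.144] wrist_force[-1.8    4.097 14.519] ft_torque[1.984 0.034 0.035] gripper_width0.029 grip_force41.727
p5 collar 106.2 pad 130.9 gap 24.7 carton edge 140.0
s6 collar 111.9 pad 144.6 gap 32.7 carton edge 142.5
 time_s17.183 position[ 0.55  -0.034  0.144] wrist_force[-1.683  4.515 14.414] ft_torque[2.019 0.107 0.031] gripper_width0.029 grip_force41.832
p6 collar 112.0 pad 144.6 gap 32.6 carton edge 142.5
```

View pics/st2.png

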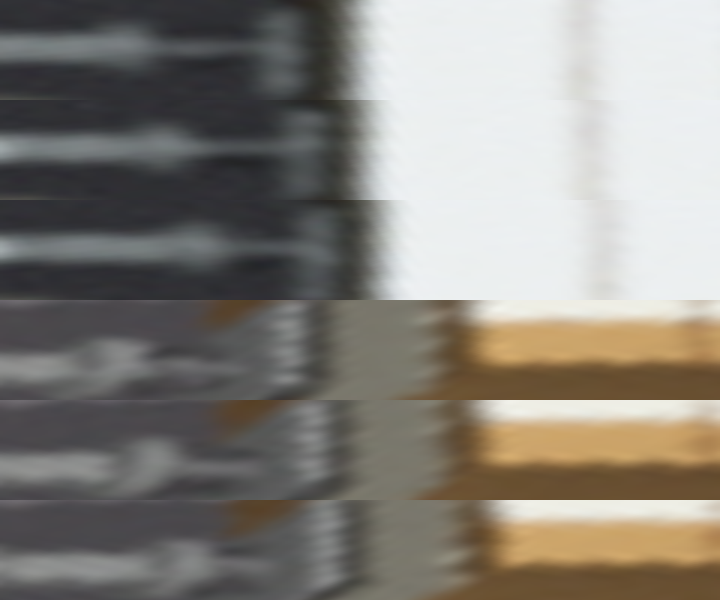

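Pad contact came on pump 5, and pump 6 pushed the carton on about 3 mm. The automatic pad peak for p6 latched onto the carton edge; by eye the pad is at about 133.3, so the gap is about 21 and compression about 4–5 mm. I'll fix the search window and squeeze partially, then measure.

```bash
cat >> h.py <<'E'
def meas2(n,C):
    import pickle
    ys=np.arange(80,200,.5);xs=np.arange(-25,25,.5);out=[n]
    for c in("top","scene"):
        g=strip(pickle.load(open(f"{n}_{c}.pkl","rb")),55,-25,25,80,200).astype(np.float32).mean(2)
        if c=="top":
            K=peak(np.float32(g[(abs(xs)>6)&(abs(xs)<12)].mean(0)),ys,C-4,C+4)
            a=g[(abs(xs)>10)&(abs(xs)<21)].mean(0);i=np.argmax((a>130)&(ys>125));e=ys[i-1]+.5*(130-a[i-1])/(a[i]-a[i-1])
            k=(ys>e-14)&(ys<e-3);P=peak(np.float32(a[k]),ys[k],e-12,e-5)
            out+=[("collar",round(K,1)),("pad",round(P,1)),("gap",round(P-K,1)),("edge",round(e,2))]
        else:
            a=g[70:95].mean(0) if 0 else g[(xs>-17)&(xs<-3)].mean(0) # orange top front edge
            i=np.argmax(a[100:]>135)+100;out+=[("sc_edge",round(ys[i-1]+.5*(135-a[i-1])/(a[i]-a[i-1]),2))]
    print(*out);return K
E
python3 - <<'E'
from h import *
from workcell import *
for n,C in(("p4",100),("p5",106),("p6",112)):meas2(n,C)
for w in(.048,.042):
    hand.move_gripper(w,40);n="h%d"%(w*1000);snap(n);meas2(n,114);show()
E
```

```text
p4 ('collar', np.float64(100.0)) ('pad', np.float64(127.3)) ('gap', np.float64(27.3)) ('edge', np.float64(138.24)) ('sc_edge', np.float64(159.57))
p5 ('collar', np.float64(106.2)) ('pad', np.float64(130.8)) ('gap', np.float64(24.6)) ('edge', np.float64(139.64)) ('sc_edge', np.float64(161.07))
p6 ('collar', np.float64(112.0)) ('pad', np.float64(132.6)) ('gap', np.float64(20.7)) ('edge', np.float64(142.0)) ('sc_edge', np.float64(163.59))
h48 ('collar', np.float64(112.6)) ('pad', np.float64(132.6)) ('gap', np.float64(20.0)) ('edge', np.float64(142.0)) ('sc_edge', np.float64(163.63))
 time_s18.292 position[ 0.549 -0.033  0.143] wrist_force[0.834 7.006 4.604] ft_torque[ 1.141e+00 -2.010e-01 -1.000e-03] gripper_width0.048 grip_force3.852
h42 ('collar', np.float64(113.6)) ('pad', np.float64(132.6)) ('gap', np.float64(19.0)) ('edge', np.float64(142.01)) ('sc_edge', np.float64(163.56))
 time_s18.625 position[ 0.55  -0.033  0.143] wrist_force[ 1.933 11.595  6.721] ft_torque[ 1.863 -0.283 -0.021] gripper_width0.042 grip_force5.619
```

The carton is home: its edge stays at 142.0 while the rod advances. Compression is about 5 mm at p6 and about 6.6 mm now. I'll squeeze a little more, to about 8 mm.

```bash
python3 - <<'E'
from h import *
from workcell import *
hand.move_gripper(.036,40);snap("h36");meas2("h36",115);show()
bot.dwell(1);snap("hf");meas2("hf",115);show()
E
```

```text
h36 ('collar', np.float64(114.9)) ('pad', np.float64(132.6)) ('gap', np.float64(17.8)) ('edge', np.float64(142.02)) ('sc_edge', np.float64(163.63))
 time_s18.958 position[ 0.55  -0.032  0.143] wrist_force[ 1.311 16.667 10.894] ft_torque[ 3.02  -0.275  0.058] gripper_width0.036 grip_force8.44
hf ('collar', np.float64(114.8)) ('pad', np.float64(132.6)) ('gap', np.float64(17.8)) ('edge', np.float64(142.02)) ('sc_edge', np.float64(163.58))
 time_s20.058 position[ 0.55  -0.032  0.143] wrist_force[ 1.191 16.513  9.859] ft_torque[ 2.993 -0.293  0.103] gripper_width0.036 grip_force8.431
```

Compression is about 8 mm and steady. Full squeezes bottomed at 29 mm, so the trigger is unlocked. Handing in.

```bash
python3 -c "
from workcell import *
print(hand_in())"
```

```text
the job is handed in; nothing more can be done
None
```

I handed the job in at about 20 s with the knob past its detent, the carton home against the backstop, the pad pressed in about 8 mm by camera measurement, and the trigger still held partly squeezed; the verdict was not shown.

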